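# Re-peg the vent stay of a bench test cabinet

## Robot

A 6-joint arm with a two-finger parallel gripper is mounted at the origin on the work surface. World frame = base frame: x ahead of the robot, y to its left, z up, the work surface at z = 0. Lengths are in mm, angles in rad, forces in N, time in s.
With the tool pointing down it reaches from about 300 to 775 mm from the base axis. Payload 14.6 kg.
Tool frame: the origin (TCP) lies at the very end of the fingers, on their centre line; the grasp point (between the pads) lies 19 mm behind it (grip_point_offset is the distance from the TCP to the grasp point, in mm); z points along the fingers, y is the line along which they close (so a half turn about z gives the same grasp; the last joint's range is limited). The gripper opens to 94 mm and grips with 3 to 60 N. Pads are 16 mm wide; open, the fingers measure 119 mm over their backs; the gripper's body (75 mm by 177 mm) begins 78 mm behind the grasp point.
Start: joints at [-1.231, 0.3, 1.521, -0, 1.321, -0.067], TCP at [217.612, -505.108, 205.446] pointing down, gripper open.
Joint ranges: [-3.03, 3.03], [-0.79, 2.21], [0.23, 2.52], [-1.04, 4.18], [0, 3.07], [-2.55, 2.55]. Speed limits (rad/s): [2.22, 2.22, 2.57, 3.14, 3.14, 3.14].

## Interface

Orientations are given as [roll, pitch, yaw] about the fixed x, y, z axes, in that order (R = Rz(yaw) Ry(pitch) Rx(roll)).
In Python, from cell import read_state, camera, camera_info, sign_off, grip_point_offset gives the robot as it stands.
- The arm moves only by the shell command python3 -m handwheel 'ROWS' [FORCE]. ROWS is text: rows parted by semicolons, each of 5 numbers parted by spaces: the shift along the world's x, y, z in units of 40 mm (1.0 is 40 mm), then the turn about the world's z in units of 5 degrees (1.0 is 5 degrees), then the closure, from 0 (fully open) to 1 (shut). In form: dx dy dz yaw gripper; .... A call has 1 to 12 rows; each row shifts and turns the commanded pose from where the row before left it; what a row does not reach is not made up. A row lasts 1/12 s, in which the tool goes at most 41.7 mm and 7.16 degrees, less where a joint would pass 70% of its speed; a pose out of reach is approached as far as the arm can. A call is refused whole if a number of a shift passes 1 or a number of a turn 1, either way. A call with a gripper value outside its range is refused whole. The fingers move at their own pace and stop on an object; FORCE is the grip in N (left out, the last holds). Time passes only in rows, so rows that do not move let the fingers close. It gives the time, the measured TCP pose, the force, the opening and the grip force at its end, in the units of the state.
- read_state(): the state, without advancing time (a new reading comes with each control period).
- camera(name): name is "scene" or "side" or "wrist"; returns (picture, depth): 400x640x3 uint8, red, green, blue; 400x640 float32, mm along the optical axis (not along the pixel's ray), 0 where there is no reading.
- camera_info(name): a dict with "intrinsics" (3x3 intrinsics, pixels), "world_from_camera" (4x4, takes a point from camera to world coordinates). Camera axes: x right, y down, z forward; pixel columns grow to the right and rows downward; lengths in mm; the calibration is good to about 2 mm. A picture is of the moment at which its call begins: read the wrist's pose just before it. camera_info takes no time and is no camera call; for the wrist camera it gives the pose at the moment of the call.
- sign_off(): hands the job in; it is judged then, once.
The state is a dict: "clock": time; "joints": joint angles; "qd": joint speeds; "effort": joint torques, N m; "eef_pos": TCP position; "eef_rot": TCP orientation; "wrist_force": force on the tool from outside, world axes, zero at the start; "moment": the same for the moment, N m; "finger_gap": finger opening in mm; "finger_force": force on a finger pad.
Only numpy, scipy, OpenCV 4.12 (cv2) and the standard library are available. Lean on these libraries where they do the work, as an engineer would, in place of code of your own. Each camera call takes 0.05 s, during which the arm holds its last target. There are 200 camera calls.

## Task

Open the cabinet's vent flap to its widest setting: lift the stay bar by its red knob until its long slot is clear of the brass pin, draw the bar along so the flap swings out, and drop the round hole with the orange ring over the pin until the bar lies flat on the pin's foot. The pin's exact place is not known, so feel for it gently, never forcing the bar against the pin or cabinet, then let go; leave the screwdriver, jar and meter where they are.

Things in the scene. Friction and masses are not known exactly. Their poses are not given: they have to be found in the camera images.
- case: Grey test cabinet, fixed, 180 (x) by 300 (y) by 90 mm high; origin at the centre of its underside, z up, +x towards the face with the vent flap. Roof flat, at z = 90 mm. The flap turns about an upright hinge at x = 96, y = -110 mm in this frame; the hinge is stiff (0.035 N m), so the flap stays where it is left. It starts 0.115 rad open and swings outward by up to 0.9 rad more.
- pin_mid (a point): Nominal pin place on the roof: case frame x -10, y 33, z 94 mm, same axes. The real pin (brass, upright, 7 mm thick, round-topped) is clamped in a track, somewhere from -10 to +10 mm of here along case x, at exactly this y; not measured: find it by feel or sight. It rises 11.5 mm above its steel foot (30 x 22 x 4 mm, top at z = 94 mm, where the bar lies).
- stay: Dark steel stay bar, 250 x 24 x 4 mm, about 0.22 kg. Origin at its pivot on the flap, on the bar's underside; x along the bar towards the knob, z up. It swivels freely about the upright and hinges up and down at the pivot, but cannot roll; let go, the knob end sinks gently by its weight. Along x: the long slot (pin in it at the start), a round 10 mm hole at 150 mm (not wanted), the end hole.
- pivot (a point): Point where the stay pivots on the flap, at the underside of the bar: 155 mm from the flap's upright hinge axis, always at z = 94 mm of the case frame.
- start_slot (a point): Centre of the stay's long slot (33 mm along the bar, 10 mm across), at the underside of the bar, 124 mm from the pivot.
- end_hole (a point): Centre of the wanted end hole, round, 10 mm in diameter, ringed with orange paint, at the underside of the bar, 186 mm from the pivot and 36 mm from the knob's axis. Axes as stay.
- knob (a point): Centre of the stay's red ball knob, 24 mm in diameter, on a 9 mm stem, 222 mm from the pivot and 36 mm above the underside of the bar. Axes as stay.
- driver: Bystander: screwdriver with a blue handle, 150 mm long, lying along its x axis on the cabinet roof; leave alone.
- jar: Bystander: small closed jar, 38 mm in diameter, 45 mm high, standing on the cabinet roof, origin at the centre of its underside; leave alone.
- meter: Bystander: yellow multimeter, 78 x 150 x 34 mm, lying on the bench beside the cabinet, origin at the centre of its underside; leave alone.

How it is judged:
By the outcome, as a careful person would: the job done as asked, in the order asked, and still so for the second after the job is handed in, with the robot touching nothing.
It also fails if it takes over 45 s, if anything falls off the work surface, if the arm or the gripper's body presses on something with over 40 N, if the wrist force passes 120 N, or if a joint passes its speed limit or range.

## Working session

There is one attempt and no reset: what is moved stays moved. The work goes in short steps, Python scripts to look and compute and a shell command to move; the robot and the scene stay as the last step left them, time stands still between calls to the robot, and variables do not carry over. Pictures are saved under pics/ and viewed, at most 11 in all, crops included, and the job is handed in when it is done.

```bash
mkdir -p pics; cat > h.py <<'E'
import numpy as np,cv2
from cell import *
def snap(n,f):
    info=camera_info(n); p,d=camera(n); cv2.imwrite(f'pics/{f}.png',p[:,:,::-1]); np.savez(f'pics/{f}.npz',d=d,K=info['intrinsics'],T=info['world_from_camera'],p=p)
def pt(f,u,v,r=1):
    z=np.load(f'pics/{f}.npz'); d=z['d'][v-r:v+r+1,u-r:u+r+1]; d=np.median(d[d>0]); K=z['K']
    return (z['T']@np.array([(u-K[0,2])/K[0,0]*d,(v-K[1,2])/K[1,1]*d,d,1]))[:3].round(1)
def ray(f,u,v,h):
    z=np.load(f'pics/{f}.npz');K=z['K'];T=z['T'];r=T[:3,:3]@np.array([(u-K[0,2])/K[0,0],(v-K[1,2])/K[1,1],1]);return (T[:3,3]+r*(h-T[2,3])/r[2]).round(1)
def pix(f,P):
    z=np.load(f'pics/{f}.npz');c=np.linalg.inv(z['T'])@np.append(P,1);q=z['K']@c[:3];return (q[:2]/q[2]).round(1)
E
python3 -c "
from h import *
snap('scene','a');snap('side','b');print(read_state(),camera_info('scene')['world_from_camera'],camera_info('side')['world_from_camera'],camera_info('wrist')['world_from_camera'])"
```

```text
{'clock': 0.1, 'joints': array([-1.23059392e+00,  3.00424903e-01,  1.52152094e+00,  2.63945722e-05,
        1.32069371e+00, -6.65827569e-02]), 'qd': array([-0.00053948, -0.00322336, -0.00107918,  0.00015955,  0.00040271,
        0.00114633]), 'effort': array([ 3.78110140e-03, -5.32642400e+01, -3.53285480e+01,  7.10312999e-02,
        2.34676368e-02, -7.27857037e-05]), 'eef_pos': array([ 217.54619068, -504.8913209 ,  204.93711149]), 'eef_rot': array([-3.14054978e+00, -9.51633828e-05,  4.06778565e-01]), 'wrist_force': array([1.11737752, 0.0359613 , 0.76271434]), 'moment': array([-0.00466046, -0.05076615, -0.01841329]), 'finger_force': 0.0, 'finger_gap': 93.71804219118009} [[-3.36487164e-01  6.50125890e-01 -6.81258186e-01  1.16088141e+03]
 [ 9.41681795e-01  2.34940946e-01 -2.40911080e-01  3.10307417e+02]
 [ 3.43291282e-03 -7.22591917e-01 -6.91266328e-01  6.72483250e+02]
 [ 0.00000000e+00  0.00000000e+00  0.00000000e+00  1.00000000e+00]] [[-9.98274366e-01 -3.89688050e-02  4.39285955e-02  5.38406646e+02]
 [-5.86451490e-02  6.23306294e-01 -7.79775616e-01  8.34795252e+02]
 [ 3.00595382e-03 -7.81006208e-01 -6.24516027e-01  6.68628340e+02]
 [ 0.00000000e+00  0.00000000e+00  0.00000000e+00  1.00000000e+00]] [[ 3.95414186e-01 -8.87053762e-01 -2.38292353e-01  2.87287902e+02]
 [-9.18501115e-01 -3.82389555e-01 -1.00667421e-01 -4.75285630e+02]
 [-1.82309216e-03  2.58677118e-01 -9.65962124e-01  3.84265707e+02]
 [ 0.00000000e+00  0.00000000e+00  0.00000000e+00  1.00000000e+00]]
```

View pics/a.png

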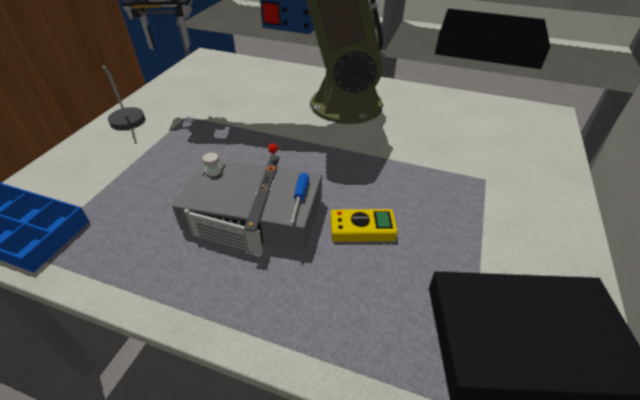

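View pics/b.png

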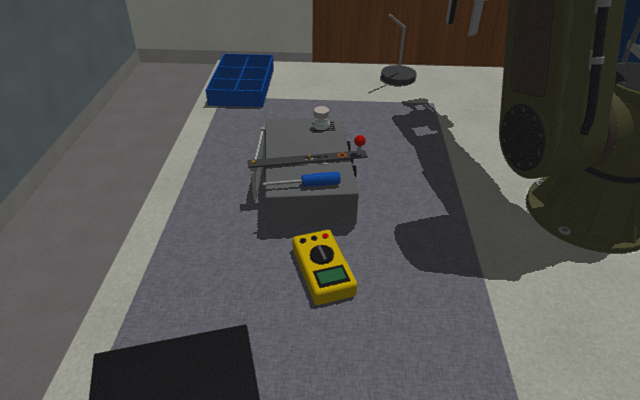

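The scene view shows the cabinet with the knob at (273,148), the driver at about (300,190) and the jar at (211,163). In the side view the knob is at (360,141), the bar runs (252,163) to (365,155), the driver is at about (310,181) and the jar at (321,118). Next I fit the roof from depth and enlarge the bar.

```bash
python3 -c "
from h import *
for f,box in (('a',(150,120,340,270)),('b',(230,90,390,250))):
    z=np.load(f'pics/{f}.npz');d=z['d'];K=z['K'];T=z['T']
    v,u=np.mgrid[:400,:640];P=np.stack([(u-K[0,2])/K[0,0]*d,(v-K[1,2])/K[1,1]*d,d],-1)@T[:3,:3].T+T[:3,3]
    m=np.zeros((400,640),bool);m[box[1]:box[3],box[0]:box[2]]=1;m&=d>0
    r=m&(abs(P[...,2]-90)<5)
    q=P[r][:,:2].astype(np.float32);print(f,len(q),cv2.minAreaRect(q),np.median(P[r][:,2]))
    p=z['p'].astype(int);red=m&(p[...,0]>120)&(p[...,1]<60)&(p[...,2]<60)
    vv,uu=np.nonzero(red);print('red',uu.mean(),vv.mean(),len(uu),P[red].mean(0),ray(f,uu.mean(),vv.mean(),130),ray(f,uu.mean(),vv.mean(),122))
    c=z['p'][box[1]:box[3],box[0]:box[2],::-1];c=cv2.resize(c,None,fx=3.7 if f=='b' else 4,fy=3.7 if f=='b' else 4,interpolation=cv2.INTER_CUBIC);cv2.imwrite(f'pics/{f}c.png',c)
"
```

```text
a 6018 ((600.1581420898438, -56.686370849609375), (247.42953491210938, 300.2386474609375), 7.107823371887207) 90.12797371414615
red 276.75 151.275 40 [498.4262984  -30.77832863 131.67209559] [496.6 -31.5 130. ] [486.8 -36.6 122. ]
b 5385 ((596.77978515625, -52.50080871582031), (247.70635986328125, 302.06317138671875), 6.174659729003906) 88.80289987956974
red 348.63829787234044 168.6595744680851 47 [508.55422326  19.12257831 105.00584196] [511.   61.1 130. ] [510.6  49.6 122. ]
```

View pics/bc.png

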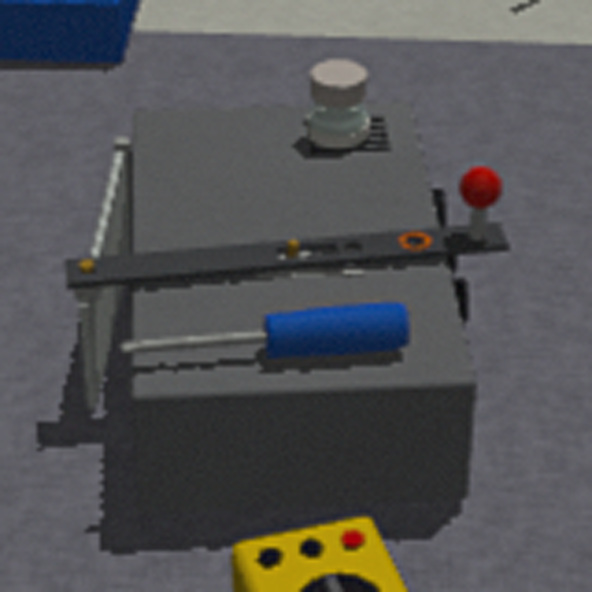

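View pics/ac.png

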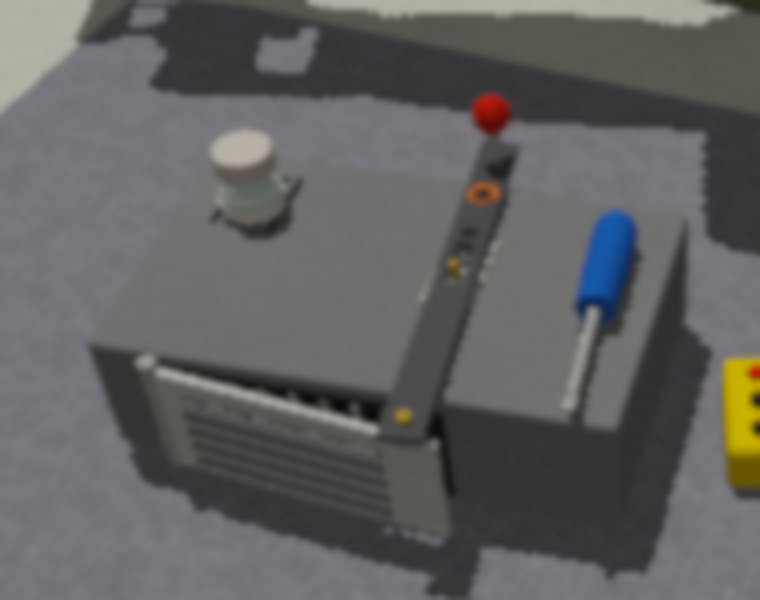

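The crops show, in full-image pixels:

| Feature | Scene | Side |
|---|---|---|
| Knob | (272.8,148.3) | (360,140.5) |
| Pivot screw | (250.8,224) | (253.5,161.6) |
| Pin top | (263.5,186.5) | (308.9,156.5) |
| Ring | (270.8,168.3) | (342.2,154.9) |
| Roof corners | (173,206), (304,227.5), (322,175.5) | (266,197.6), (358,194), (266,120), (342,120) |

```bash
python3 -m handwheel '0.45 0.9 0 -0.18 0.45; 0.45 0.9 0 -0.18 0.45; 0.45 0.9 0 -0.18 0.45; 0.45 0.9 0 -0.18 0.45; 0.45 0.9 0 -0.18 0.45; 0.45 0.9 0 -0.18 0.45; 0.45 0.9 0 -0.18 0.45; 0.45 0.9 0 -0.18 0.45; 0.45 0.9 0 -0.18 0.45; 0.45 0.9 0 -0.18 0.45; 0.45 0.9 0 -0.18 0.45; 0.3 0.6 0 -0.18 0.45' 15; python3 -m handwheel '0 0 0 0 0.45; 0 0 0 0 0.45'
python3 -c "
from h import *
snap('wrist','w1');z=np.load('pics/w1.npz');print(z['T'][:3,3],z['K'])"
```

```text
clock: 1.1
eef_pos: [428.3, -82.2, 205.4]
eef_rot: [-3.141, -0.0, 0.219]
wrist_force: [0.4, -0.1, 0.4]
finger_gap: 52.1
finger_force: 0.0
clock: 1.27
eef_pos: [427.7, -84.2, 205.2]
eef_rot: [-3.141, 0.001, 0.221]
wrist_force: [1.0, -0.5, 0.5]
finger_gap: 51.8
finger_force: 0.0
[501.81907405 -67.64473349 384.4160904 ] [[295.08624352   0.         319.34562261]
 [  0.         295.08624352 198.51740495]
 [  0.           0.           1.        ]]
```

View pics/w1.png

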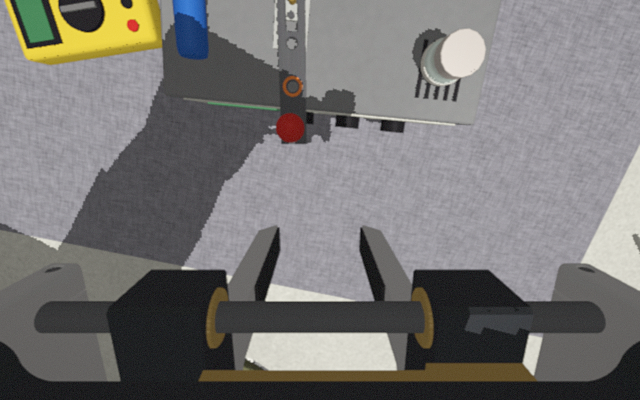

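The wrist view shows the knob at (290,127.5), ring at (292,86), middle hole at (292,43), pin top at the upper edge (~(292,2)), and the driver handle with its right edge at (208,50). The roof's near corners are at (163,96) and (466,124).

```bash
python3 -c "
from h import *
for n,u,v,h in [('knob',290,127.5,130),('ring',292,86,98),('mid',292,43,98),('pin',292,2,105),('drv',208,50,102),('drvend',194,58,102),('c1',163,96,90),('c2',466,124,90),('jar',462,53,135)]: print(n,ray('w1',u,v,h))
print(pt('w1',290,127),pt('w1',192,40),pt('w1',200,20),pt('w1',205,50))
"
```

```text
knob [489.8 -44.9 130. ]
ring [524.8 -36.6  98. ]
mid [559.7 -29.7  98. ]
pin [588.6 -24.6 105. ]
drv [537.4  40.3 102. ]
drvend [528.3  51.5 102. ]
c1 [490.1  81.5  90. ]
c2 [ 528.5 -206.7   90. ]
jar [ 574.1 -164.1  135. ]
[490.8 -45.9 142.1] [540.4  49.2 115. ] [557.5  46.5 110.1] [536.3  41.2 106.2]
```

```bash
python3 -m handwheel '0.52 0.33 0 0 0.45; 0.52 0.33 0 0 0.45; 0.5 0.33 0 0 0.45; 0 0 -0.6 0 0.45; 0 0 -0.6 0 0.45; 0 0 -0.6 0 0.45; 0 0 -0.4 0 0.45; 0 0 -0.1 0 0.45; 0 0 0 0 0.45; 0 0 0 0 0.45' ; python3 -c "
from h import *
snap('wrist','w2')"
```

```text
clock: 2.15
eef_pos: [489.4, -46.3, 114.3]
eef_rot: [3.141, -0.001, 0.217]
wrist_force: [0.3, 0.7, 0.2]
finger_gap: 51.5
finger_force: 0.0
```

View pics/w2.png

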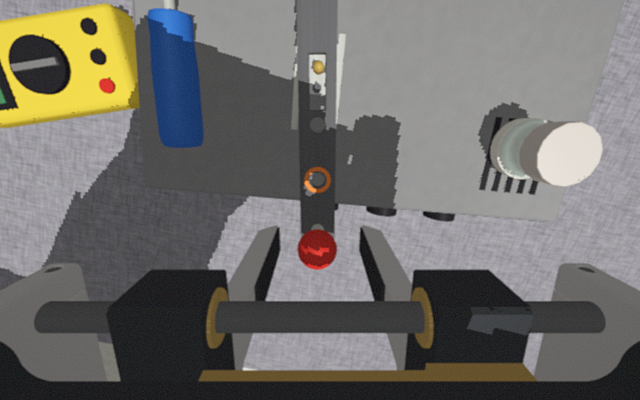

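The pin head is at (318,67), the slot's far end at about y=53, mid hole at (318,125), ring at (317,180), and the knob sits centred between the fingers at (317,249).

```bash
python3 -c "
from h import *
for n,u,v,h in [('knob',317,249,130),('ring',317,180,98),('mid',318,125,98),('pin',318,67,104.5),('slotend',318,53,98),('c2',557,221,90),('c1',146,184,90),('drv',203,140,105)]: print(n,ray('w2',u,v,h))
print(pt('w2',317,249),pt('w2',318,67,2),pt('w2',330,150),pt('w2',240,120))
"; python3 -m handwheel '0 0 -0.05 0 0.8; 0 0 0 0 0.8; 0 0 0 0 0.8; 0 0 0 0 0.8; 0 0 0 0 0.8' 15
```

```text
knob [489.6 -44.8 130. ]
ring [524.6 -36.9  98. ]
mid [559.9 -29.8  98. ]
pin [592.6 -22.7 104.5]
slotend [601.3 -20.7  98. ]
c2 [ 531.  -214.5   90. ]
c1 [494.2  80.   90. ]
drv [535.5  38.8 105. ]
[494.5 -43.8 140.9] [592.5 -22.7 105.3] [546.1 -40.9  98.2] [551.8  21.7  90.2]
clock: 2.62
eef_pos: [489.3, -45.5, 111.7]
eef_rot: [3.142, -0.0, 0.218]
wrist_force: [0.4, -1.0, 1.2]
finger_gap: 23.3
finger_force: 15.0
```

```bash
python3 -m handwheel '0.03 0.007 0.2 0 0.8; 0.04 0.009 0.2 0 0.8; 0.05 0.01 0.2 0 0.8; 0.055 0.012 0.2 0 0.8; 0 0 0 0 0.8; 0 0 0 0 0.8'; python3 -c "
from h import *
snap('wrist','w3');z=np.load('pics/w3.npz');cv2.imwrite('pics/w3c.png',cv2.resize(z['p'][0:260,220:420,::-1],None,fx=2.3,fy=2.3,interpolation=2))"
```

```text
clock: 3.12
eef_pos: [496.5, -44.0, 144.0]
eef_rot: [3.141, -0.001, 0.218]
wrist_force: [-0.2, 0.3, -2.1]
finger_gap: 22.9
finger_force: 15.0
```

View pics/w3c.png

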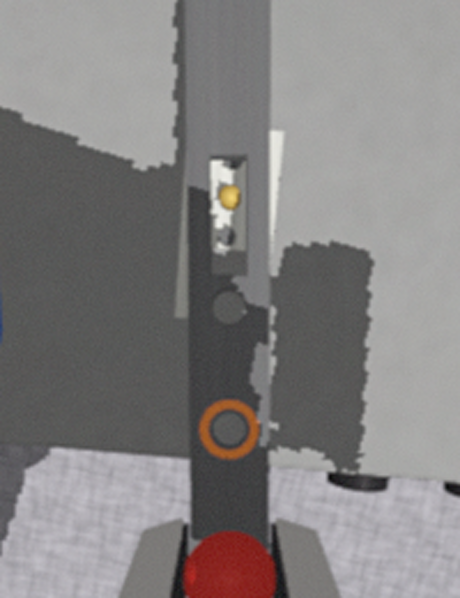

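The bar is lifted, with the slot clear above the pin (at (230,195) in the crop) and no contact force. Now I draw it along.

```bash
python3 -m handwheel '0.1 0.03 0.05 -0.12 0.8; 0.2 0.06 0 -0.24 0.8; 0.2 0.06 0 -0.24 0.8; 0.2 0.06 0 -0.24 0.8; 0.2 0.06 0 -0.24 0.8; 0.2 0.06 0 -0.24 0.8; 0.2 0.06 0 -0.24 0.8; 0.2 0.06 0 -0.24 0.8; 0.12 0.03 0 -0.12 0.8; 0 0 0 0 0.8; 0 0 0 0 0.8'; python3 -c "
from h import *
snap('wrist','w4');z=np.load('pics/w4.npz');cv2.imwrite('pics/w4c.png',cv2.resize(z['p'][60:260,220:420,::-1],None,fx=3,fy=3,interpolation=2))"
```

```text
clock: 4.08
eef_pos: [560.9, -24.8, 145.1]
eef_rot: [-3.142, 0.001, 0.051]
wrist_force: [0.3, -0.1, -1.4]
finger_gap: 23.0
finger_force: 15.0
```

View pics/w4c.png

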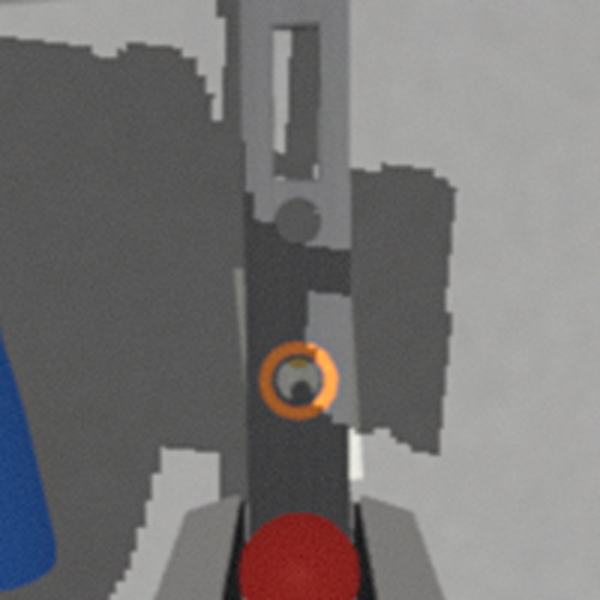

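Through the ring (centre (319.3,186.7) in the full image), the pin's brass top shows at the upper edge of the hole. I compare that with the prediction.

```bash
python3 -c "
from h import *
print('pred pin pix',pix('w4',[592.6,-22.7,104.5]),'ring',[ray('w4',319.3,186.7,h) for h in (121,124,127)],'knob',ray('w4',319.7,251,163))
print(pt('w4',320,168,1),pt('w4',332,190,0), pt('w4',319,181,0))
z=np.load('pics/w4.npz');p=z['p'][176:196,308:332].astype(int);print((p[...,0]-p[...,2])[::1,6:18])
"
```

```text
pred pin pix [319.1 179.5] ring [array([590.7, -23. , 121. ]), array([591.4, -22.9, 124. ]), array([592.1, -22.9, 127. ])] knob [561.1 -24.8 163. ]
[604.6 -22.8 124.1] [590.4 -31.7 127.5] [591.5 -22.7 104.9]
[[122 122 123 119 124 122 118 123 134 149 143 133]
 [115 119 114 112 105 100  98 106 110 117 126 157]
 [108  87  61  39  36  32  28  40  60  84 119 161]
 [ 65  30  13  16  24  28  24  20  15  27  76 144]
 [ 14   6  32  56  65  67  66  53  31   0  33 108]
 [ -3   5  29  54  64  69  63  49  23   1   2  47]
 [  1   4  10  21  36  37  32  22   8   4  -2   5]
 [  2   4   3   5   7   6   7   5   4   3   1  -3]
 [  5   6   4   2   4   2   4   3   5   6   4   1]
 [  5   2   6   6   6   4   4   3   4   1   6   0]
 [  3   4   4   5   6   6   5   7   5   3   3   1]
 [  6   6   7   4   4  -1   0  -1   4   4   6   2]
 [  5   6   6   3   1  -2  -3  -1   0   1   3   0]
 [  4   5   4   4   1  -2   1   0   1   3   2  -3]
 [  4   3   4   1  -2  -1  -2  -1  -2   2   0   0]
 [  0   3   5   1   0   2  -2  -5  -2  -4  -5  23]
 [ -2  -3   2   1  -2   0  -3  -1  -4  -6  18  77]
 [ 24   0  -3  -5  -4   0  -8  -2  -7  13  82 139]
 [ 83  49  24   4   0   1   6  11  14  55 130 174]
 [113 106  81  58  49  49  55  67  80 103 133 148]]
```

```bash
python3 -m handwheel '-0.02 0 -0.15 0 0.8; -0.02 0 -0.15 0 0.8; -0.015 0 -0.15 0 0.8; 0 0 0 0 0.8; 0 0 0 0 0.8'; python3 -c "
from h import *
snap('wrist','w5');z=np.load('pics/w5.npz');cv2.imwrite('pics/w5c.png',cv2.resize(z['p'][130:260,255:385,::-1],None,fx=4,fy=4,interpolation=2))
print(pix('w5',[592.6,-22.7,104.5]))"
```

```text
clock: 4.55
eef_pos: [558.5, -24.8, 127.0]
eef_rot: [-3.141, 0.001, 0.051]
wrist_force: [-1.3, 0.1, -1.1]
finger_gap: 23.0
finger_force: 15.0
[319.1 181.2]
```

View pics/w5c.png

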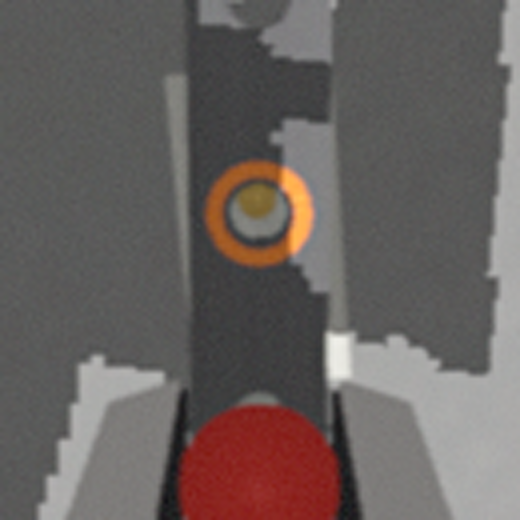

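The pin shows at crop (259,200) inside the ring, whose centre is at (259,214). In the full image these are (319.75,180) and (319.75,183.5).

```bash
python3 -c "
from h import *
print(ray('w5',319.75,183.5,110.8),ray('w5',319.75,180,105))"
```

```text
[592.4 -23.2 110.8] [593.6 -23.1 105. ]
```

```bash
python3 -m handwheel '0.02 0 -0.025 0 0.8; 0 0 -0.025 0 0.8; 0 0 -0.03 0 0.8; 0 0 -0.03 0 0.8; 0 0 0 0 0.8; 0 0 0 0 0.8'
```

```text
clock: 5.1
eef_pos: [559.6, -24.8, 123.0]
eef_rot: [-3.142, 0.0, 0.051]
wrist_force: [-0.8, -0.6, -1.6]
finger_gap: 22.6
finger_force: 15.0
```

```bash
python3 -m handwheel '-0.005 0 -0.025 0 0.8; -0.005 0 -0.025 0 0.8; -0.005 0 -0.025 0 0.8; -0.005 0 -0.025 0 0.8; 0 0 0 0 0.8; 0 0 0 0 0.8'; python3 -c "
from h import *
snap('wrist','w6');z=np.load('pics/w6.npz');cv2.imwrite('pics/w6c.png',cv2.resize(z['p'][130:260,255:385,::-1],None,fx=4,fy=4,interpolation=2))
"
```

```text
clock: 5.6
eef_pos: [558.8, -24.8, 119.0]
eef_rot: [-3.142, 0.0, 0.051]
wrist_force: [-0.8, -1.4, -1.0]
finger_gap: 23.0
finger_force: 15.0
```

View pics/w6c.png

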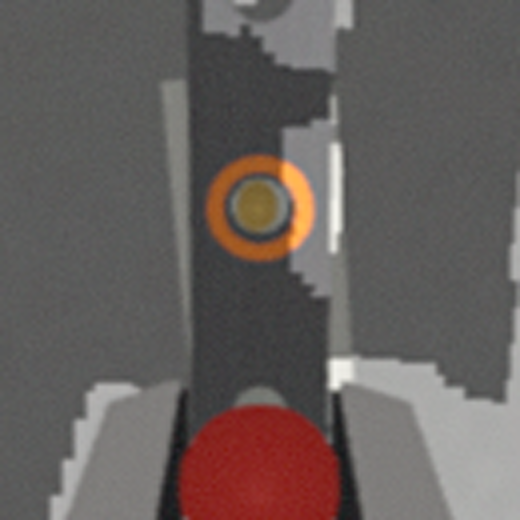

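The pin sits centred in the ring at crop (259,207) and there is no contact force. I carry on down.

```bash
python3 -m handwheel '-0.006 0 -0.03 0 0.8; -0.006 0 -0.03 0 0.8; -0.006 0 -0.03 0 0.8; -0.006 0 -0.03 0 0.8; -0.006 0 -0.03 0 0.8; -0.005 0 -0.03 0 0.8; 0 0 0 0 0.8; 0 0 0 0 0.8'
```

```text
clock: 6.32
eef_pos: [557.4, -24.8, 111.8]
eef_rot: [-3.142, -0.0, 0.051]
wrist_force: [-0.4, 0.2, -2.0]
finger_gap: 23.0
finger_force: 15.0
```

```bash
python3 -m handwheel '0 0 -0.015 0 0.8; 0 0 0 0 0.8; 0 0 0 0 0.8; 0 0 0 0 0.8'; python3 -m handwheel '0 0 -0.015 0 0.8; 0 0 0 0 0.8; 0 0 0 0 0.8; 0 0 0 0 0.8'
```

```text
clock: 6.65
eef_pos: [557.5, -24.8, 111.7]
eef_rot: [3.142, -0.0, 0.051]
wrist_force: [-3.3, -0.4, 4.7]
finger_gap: 22.8
finger_force: 15.0
clock: 6.98
eef_pos: [557.6, -24.8, 111.6]
eef_rot: [3.141, -0.001, 0.051]
wrist_force: [-4.3, -0.1, 9.8]
finger_gap: 22.9
finger_force: 15.0
```

The bar is seated at the same height as when it lay flat at the start. I ease off, open partway and retreat.

```bash
python3 -m handwheel '0 0 0.02 0 0.8; 0 0 0 0 0.8; 0 0 0 0 0.7; 0 0 0 0 0.6; 0 0 0 0 0.5; 0 0 0 0 0.5; 0 0 0 0 0.5'; python3 -m handwheel '0 0 0.2 0 0.5; 0 0 0.5 0 0.5; 0 0 0.8 0 0.5; 0 0 0.8 0 0.5; -0.8 0 0.3 0 0.5; -0.8 0 0 0 0.5; -0.5 0 0 0 0.5; 0 0 0 0 0.5; 0 0 0 0 0.5'; python3 -c "
from h import *
snap('wrist','w7');snap('side','s7')
z=np.load('pics/s7.npz');z2=np.load('pics/w7.npz')
cv2.imwrite('pics/fin.png',np.hstack([cv2.resize(z['p'][90:250,220:390,::-1],(425,400),interpolation=2),cv2.resize(z2['p'][0:200,230:400,::-1],(340,400),interpolation=2)]))"
```

```text
clock: 7.57
eef_pos: [557.4, -24.8, 111.3]
eef_rot: [-3.142, 0.0, 0.051]
wrist_force: [0.1, -0.3, 0.6]
finger_gap: 46.6
finger_force: 0.0
clock: 8.32
eef_pos: [473.3, -24.8, 216.6]
eef_rot: [3.141, -0.002, 0.051]
wrist_force: [0.9, -0.5, 1.2]
finger_gap: 46.9
finger_force: 0.0
```

View pics/fin.png

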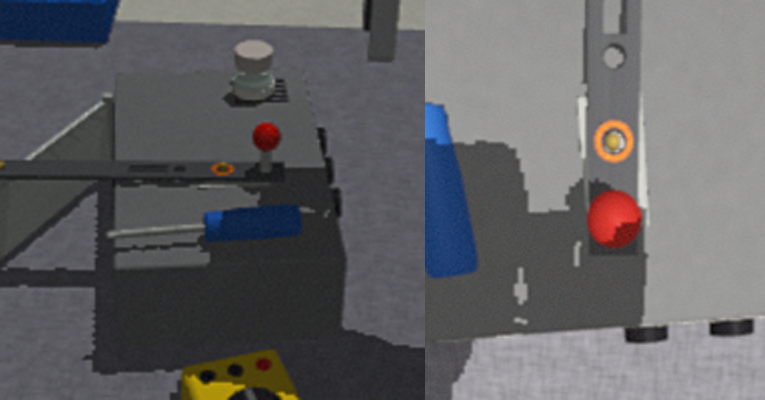

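The flap is wide open. The pin stands through the orange-ringed hole (right panel (613,141)), the bar lies flat, and the driver, jar and meter are where they were. The robot is clear.

```bash
python3 -c "
from h import *
print(pt('w7',307,110,0),pt('w7',307,20,0)); print(sign_off())"
```

```text
[557.6  -8.1  90.7] [637.5  -4.9  89.3]
the job is handed in; nothing more can be done
None
```

The flap is open to its widest setting: the orange-ringed hole is over the pin, the bar lies flat on the foot, and I let go and handed the job in at about 8.4 s. The highest wrist force I read was about 11 N, while seating the bar, and the final pictures show the screwdriver, jar and meter where they were.

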